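# Find the pitch of a bar-stool spindle with comb leaves

### The job

A bar stool needs a new seat nut: find the thread pitch of its spindle in the cradle. Try the comb leaves from the tray against the thread, lying flat on the cradle's land, gently, feeling along it and never forcing them. Press the one that seats fully home with a light steady push (about 8 N) to prove the fit and leave it meshed there, square to the thread and near its middle, the other two lying flat in the tray; leave everything else where it is.

Things in the scene. Friction and masses are not known exactly. Their poses are not given: they have to be found in the camera images.
- cradle: beech holding board, 150 (x) x 220 (y) x 30 mm, fixed. Origin: underside centre; -x faces the robot. A channel along y (centre line at x = +30 mm) holds one stool spindle, clipped fast at both ends (clips to 54 mm, at y = +-93). Between it and the -x edge is a flat land, 89 mm deep, its top 30 mm above the worktop: a leaf lies flat on it, comb to +x, and slides against the thread
- thread_front (a point): crest line of the cradled thread on the side facing the robot: x = +15, y = 0, z = +36 mm in the cradle's frame, axes as the cradle's. A matching leaf fully home has its comb point at this x; a wrong one stops 3.2 mm short (tips on crests) wherever it is tried. Where a groove lies along y is not known and differs each time: search along y, up to one pitch
- rack: smaller beech board behind (+x of) the cradle, 110 x 200 x 30 mm, fixed, with the two other spindles; not part of the job. Origin: underside centre
- tray: shallow aluminium tray, 110 (x) x 226 (y) mm outside, walls 4 mm thick and 14 mm high, floor 4 mm thick, fixed. Origin: underside centre. The three leaves lie in it side by side, 68 mm apart in y, combs to about +x
- leaf_yellow: yellow plastic pitch-comb leaf, 35 g, 12 mm thick, lying flat, T-shaped. Origin: underside, below the middle of its handle. Handle 12 mm wide in y, x -23 to +19 mm: grip it across y from above, TCP about 22 mm above the underside. Comb head 46 mm wide in y, x +18 to the tooth roots at +30; teeth 3.2 mm longer, all along the +x edge, tips at +33.2. Pitch not known
- leaf_orange: orange plastic pitch-comb leaf, 35 g, 12 mm thick, lying flat, T-shaped. Origin: underside, below the middle of its handle. Handle 12 mm wide in y, x -23 to +19 mm: grip it across y from above, TCP about 22 mm above the underside. Comb head 46 mm wide in y, x +18 to the tooth roots at +30; teeth 3.2 mm longer, all along the +x edge, tips at +33.2. Pitch not known
- leaf_green: green plastic pitch-comb leaf, 35 g, 12 mm thick, lying flat, T-shaped. Origin: underside, below the middle of its handle. Handle 12 mm wide in y, x -23 to +19 mm: grip it across y from above, TCP about 22 mm above the underside. Comb head 46 mm wide in y, x +18 to the tooth roots at +30; teeth 3.2 mm longer, all along the +x edge, tips at +33.2. Pitch not known
- comb_yellow (a point): middle of the comb of the yellow leaf, at the tooth roots, half-way through the plate's thickness: x = +30, y = 0, z = +6 mm in the leaf's frame
- comb_orange (a point): middle of the comb of the orange leaf, at the tooth roots, half-way through the plate's thickness: x = +30, y = 0, z = +6 mm in the leaf's frame
- comb_green (a point): middle of the comb of the green leaf, at the tooth roots, half-way through the plate's thickness: x = +30, y = 0, z = +6 mm in the leaf's frame
- spindle_1: steel bar-stool spindle, 30 mm over the crests, 140 mm threaded, lying along y, fixed. Origin: underside, mid-length. V grooves 3.6 mm deep. Pitches 5, 6 and 7 mm, as the leaves have; which has which is not known. One lies in the cradle (origin within 40 mm of the cradle's), two in the rack. Over 18 N between leaf and thread is forcing it; under 4 N proves no fit
- spindle_2: steel bar-stool spindle, 30 mm over the crests, 140 mm threaded, lying along y, fixed. Origin: underside, mid-length. V grooves 3.6 mm deep. Pitches 5, 6 and 7 mm, as the leaves have; which has which is not known. One lies in the cradle (origin within 40 mm of the cradle's), two in the rack. Over 18 N between leaf and thread is forcing it; under 4 N proves no fit
- spindle_3: steel bar-stool spindle, 30 mm over the crests, 140 mm threaded, lying along y, fixed. Origin: underside, mid-length. V grooves 3.6 mm deep. Pitches 5, 6 and 7 mm, as the leaves have; which has which is not known. One lies in the cradle (origin within 40 mm of the cradle's), two in the rack. Over 18 N between leaf and thread is forcing it; under 4 N proves no fit
- mug: blue mug, 82 mm wide, 95 mm tall, stands at the left; leave alone. Origin: underside centre
- spice_jar: amber glass spice jar with a red lid, 48 mm wide, 100 mm tall; leave alone. Origin: underside centre
- screwdriver: screwdriver lying on the worktop, about 200 mm long; leave alone. Origin: underside, mid-length
- seat_nut: the stool's worn flanged black plastic seat nut, 68 mm wide, 34 mm tall, lying near the robot on the right; leave alone. Origin: underside centre
- wooden_spoon: wooden spoon lying at the left; leave alone. Origin: underside, mid-length
Not all that is in view belongs to the job. What is shaped like the leaf_orange but grey is not meant. Of the things shaped like the leaf_green, the green one is meant.

How it is judged:
On the way:
1. the leaf that fits is pressed fully home against the thread with a steady push of 4 N or more ((((x of comb_yellow in the frame of thread_front between -0.0016 and 0.002 m and y of comb_yellow in the frame of thread_front between -0.042 and 0.042 m and z of comb_yellow in the frame of thread_front between -0.003 and 0.003 m and angle between the x axis of leaf_yellow and the x axis of cradle, either way round below 0.06 rad and angle between leaf_yellow's own z axis and vertical below 0.08 rad and linear speed of leaf_yellow below 0.02 m/s) and (contact force between leaf_yellow and spindle_1 above 4 N or contact force between leaf_yellow and spindle_2 above 4 N or contact force between leaf_yellow and spindle_3 above 4 N)) or ((x of comb_orange in the frame of thread_front between -0.0016 and 0.002 m and y of comb_orange in the frame of thread_front between -0.042 and 0.042 m and z of comb_orange in the frame of thread_front between -0.003 and 0.003 m and angle between the x axis of leaf_orange and the x axis of cradle, either way round below 0.06 rad and angle between leaf_orange's own z axis and vertical below 0.08 rad and linear speed of leaf_orange below 0.02 m/s) and (contact force between leaf_orange and spindle_1 above 4 N or contact force between leaf_orange and spindle_2 above 4 N or contact force between leaf_orange and spindle_3 above 4 N)) or ((x of comb_green in the frame of thread_front between -0.0016 and 0.002 m and y of comb_green in the frame of thread_front between -0.042 and 0.042 m and z of comb_green in the frame of thread_front between -0.003 and 0.003 m and angle between the x axis of leaf_green and the x axis of cradle, either way round below 0.06 rad and angle between leaf_green's own z axis and vertical below 0.08 rad and linear speed of leaf_green below 0.02 m/s) and (contact force between leaf_green and spindle_1 above 4 N or contact force between leaf_green and spindle_2 above 4 N or contact force between leaf_green and spindle_3 above 4 N)))), for 0.3 s.
At the end, for the whole second after the job is handed in: One leaf lies flat on the cradle, tooth roots within 1.6 mm of the thread crests (a wrong leaf stops 3.2 mm out), square within 0.06 rad, its middle within 42 mm of the thread's middle; the other two lie flat in the tray; all released and at rest ((((x of comb_yellow in the frame of thread_front between -0.0016 and 0.002 m and y of comb_yellow in the frame of thread_front between -0.042 and 0.042 m and z of comb_yellow in the frame of thread_front between -0.003 and 0.003 m and angle between the x axis of leaf_yellow and the x axis of cradle, either way round below 0.06 rad and angle between leaf_yellow's own z axis and vertical below 0.08 rad and linear speed of leaf_yellow below 0.02 m/s) and (x of leaf_orange in the frame of tray between -0.05 and 0.05 m and y of leaf_orange in the frame of tray between -0.106 and 0.106 m and z of leaf_orange in the frame of tray between 0 and 0.01 m and angle between leaf_orange's own z axis and vertical below 0.12 rad and linear speed of leaf_orange below 0.02 m/s) and (x of leaf_green in the frame of tray between -0.05 and 0.05 m and y of leaf_green in the frame of tray between -0.106 and 0.106 m and z of leaf_green in the frame of tray between 0 and 0.01 m and angle between leaf_green's own z axis and vertical below 0.12 rad and linear speed of leaf_green below 0.02 m/s)) or ((x of comb_orange in the frame of thread_front between -0.0016 and 0.002 m and y of comb_orange in the frame of thread_front between -0.042 and 0.042 m and z of comb_orange in the frame of thread_front between -0.003 and 0.003 m and angle between the x axis of leaf_orange and the x axis of cradle, either way round below 0.06 rad and angle between leaf_orange's own z axis and vertical below 0.08 rad and linear speed of leaf_orange below 0.02 m/s) and (x of leaf_yellow in the frame of tray between -0.05 and 0.05 m and y of leaf_yellow in the frame of tray between -0.106 and 0.106 m and z of leaf_yellow in the frame of tray between 0 and 0.01 m and angle between leaf_yellow's own z axis and vertical below 0.12 rad and linear speed of leaf_yellow below 0.02 m/s) and (x of leaf_green in the frame of tray between -0.05 and 0.05 m and y of leaf_green in the frame of tray between -0.106 and 0.106 m and z of leaf_green in the frame of tray between 0 and 0.01 m and angle between leaf_green's own z axis and vertical below 0.12 rad and linear speed of leaf_green below 0.02 m/s)) or ((x of comb_green in the frame of thread_front between -0.0016 and 0.002 m and y of comb_green in the frame of thread_front between -0.042 and 0.042 m and z of comb_green in the frame of thread_front between -0.003 and 0.003 m and angle between the x axis of leaf_green and the x axis of cradle, either way round below 0.06 rad and angle between leaf_green's own z axis and vertical below 0.08 rad and linear speed of leaf_green below 0.02 m/s) and (x of leaf_yellow in the frame of tray between -0.05 and 0.05 m and y of leaf_yellow in the frame of tray between -0.106 and 0.106 m and z of leaf_yellow in the frame of tray between 0 and 0.01 m and angle between leaf_yellow's own z axis and vertical below 0.12 rad and linear speed of leaf_yellow below 0.02 m/s) and (x of leaf_orange in the frame of tray between -0.05 and 0.05 m and y of leaf_orange in the frame of tray between -0.106 and 0.106 m and z of leaf_orange in the frame of tray between 0 and 0.01 m and angle between leaf_orange's own z axis and vertical below 0.12 rad and linear speed of leaf_orange below 0.02 m/s)))); the robot touches nothing.
It fails at once if a leaf is pressed against a thread with more than 18 N (contact force between any of leaf_yellow, leaf_orange, leaf_green and spindle_1 above 18 N or contact force between any of leaf_yellow, leaf_orange, leaf_green and spindle_2 above 18 N or contact force between any of leaf_yellow, leaf_orange, leaf_green and spindle_3 above 18 N).
It fails at once if a bystander is pushed more than 25 mm from its place (distance of any of mug, spice_jar, screwdriver, seat_nut, wooden_spoon from where it was at the start of the episode above 0.025 m).
It also fails if it takes over 72 s, if anything falls off the work surface, if the arm or the gripper's body presses on something with over 40 N, if the wrist force passes 120 N, or if a joint passes its speed limit or range.

### The arm

A 6-joint arm with a two-finger parallel gripper is mounted at the origin on the work surface. World frame = base frame: x ahead of the robot, y to its left, z up, the work surface at z = 0. Lengths are in m, angles in rad, forces in N, time in s.
With the tool pointing down it reaches from about 0.3 to 0.875 m from the base axis. Payload 6.4 kg.
Tool frame: the origin (TCP) lies between the finger pads, 19 mm behind the fingertips; this is the grasp point; z points along the fingers, y is the line along which they close (so a half turn about z gives the same grasp; the last joint's range is limited). The gripper opens to 85 mm and grips with 20 to 120 N. Pads are 22 mm wide; open, the fingers measure 114 mm over their backs; the gripper's body (76 mm by 85 mm) begins 54 mm behind the grasp point. The pads swing forward as they close: fully open they stand 13 mm farther back than shut.
Start: joints at [1.023, 0.181, 1.607, -0, 1.354, -0.206], TCP at [0.193, 0.542, 0.25] pointing down, gripper open.
Joint ranges: [-2.99, 2.99], [-0.89, 2.07], [0.3, 2.58], [-1.14, 4.28], [0, 2.63], [-3.12, 3.12]. Speed limits (rad/s): [2.57, 2.57, 3.01, 3.14, 3.14, 3.14].

### API

Orientations are given as a unit quaternion [w, x, y, z].
In Python, from bench import sensors, vision, ctrl gives the robot as it stands.
- The arm moves only by the tool carry_out, never from a script. Its argument "deltas" is text: rows parted by semicolons, each of 7 numbers parted by spaces: the shift along the tool's x, y, z in mm, then the turn, a rotation vector about the tool's x, y, z in rad, then the closure, from 0 (fully open) to 1 (shut). In form: tx ty tz ax ay az claw; .... A call has 1 to 12 rows; each row is the pose to reach, as a shift and turn from the pose commanded when the call began, along the tool's axes at that moment; what a row does not reach only later rows make up. A row lasts 1/8 s, in which the tool goes at most 62.5 mm and 10.7 degrees, less where a joint would pass 70% of its speed; a pose out of reach is approached as far as the arm can. A call with a gripper value outside its range is refused whole. The fingers move at their own pace and stop on an object; the grip force is fixed at half the most. Time passes only in rows, so rows that repeat a pose let the fingers close. It gives the time, the measured TCP pose, the force, the opening and the grip force at its end, in the units of the state.
- sensors.get_obs(): the state, without advancing time (a new reading comes with each control period).
- vision.camera(name): name is "scene" or "top" or "wrist"; returns the picture (384x512x3 uint8, blue, green, red); there is no depth.
- vision.camera_model(name): a dict with "K" (3x3 intrinsics, pixels), "k1" (the pictures are not rectified: a ray, as slopes to the right and down, at radius r is drawn at 1 + k1 r^2 times it, then the intrinsics apply), "extrinsics" (4x4, takes a point from world to camera coordinates); the wrist camera has in their place "hand_eye" (4x4, takes a point from camera to tool coordinates, whose origin is the TCP and whose axes are the flange's). Camera axes: x right, y down, z forward; pixel columns grow to the right and rows downward; lengths in m; the calibration is good to about 2 mm. A picture is of the moment at which its call begins: read the wrist's pose just before it. camera_model takes no time and is no camera call.
- ctrl.hand_in(): hands the job in; it is judged then, once.
The state is a dict: "time_s": time; "q": joint angles; "dq": joint speeds; "joint_efforts": joint torques, N m; "eef_pos": TCP position; "eef_rot": TCP orientation; "wrist_force": force on the tool from outside, world axes, zero at the start; "torque": the same for the moment, N m; "opening": opening from 0.0 (shut) to 1.0 (fully open); "grasp_force": force on a finger pad.
Only numpy, scipy, OpenCV 4.12 (cv2) and the standard library are available. Lean on these libraries where they do the work, as an engineer would, in place of code of your own. Each camera call takes 0.05 s, during which the arm holds its last target. There are 200 camera calls.

## Working session

There is one attempt and no reset: what is moved stays moved. The work goes in short steps, Python scripts to look and compute and a tool call to move; the robot and the scene stay as the last step left them, time stands still between calls to the robot, and variables do not carry over. Pictures are saved under pics/ and viewed, at most 10 in all, crops included, and the job is handed in when it is done.

Besides the shell and the picture viewer there is one more tool, called in YAML: its name, and indented under it one key for each argument. carry_out: Moves the arm, as the interface text tells. Its arguments: {"type":"object","properties":{"deltas":{"type":"string"}},"required":["deltas"]}

```bash
mkdir -p pics && python3 - <<'E'
from bench import sensors, vision, ctrl
import cv2,numpy as np
np.set_printoptions(precision=4,suppress=True)
o=sensors.get_obs();print(o)
a=vision.camera("scene");b=vision.camera("top")
cv2.imwrite("pics/scene.png",a);cv2.imwrite("pics/top.png",b)
for n in("scene","top","wrist"):
    print(n,vision.camera_model(n))
E
```

```text
{'time_s': 0.0, 'q': array([ 1.0227,  0.1815,  1.608 ,  0.    ,  1.3538, -0.2063]), 'dq': array([-0.0014, -0.0005, -0.0006,  0.0005, -0.0011, -0.0003]), 'joint_efforts': array([ -0.0005, -44.4863, -35.1325,  -0.0003,   0.0093,  -0.    ]), 'eef_pos': array([0.1924, 0.5413, 0.2491]), 'eef_rot': array([-0.0003,  0.1701,  0.9854, -0.0008]), 'wrist_force': array([ 0.2288,  0.6271, -0.2275]), 'torque': array([-0.0225, -0.004 ,  0.0099]), 'grasp_force': 0.0, 'opening': 1.0008190363723821}
scene {'K': array([[485.1323,   0.    , 246.3208],
       [  0.    , 485.1323, 188.0396],
       [  0.    ,   0.    ,   1.    ]]), 'k1': 0.059309601051278235, 'extrinsics': array([[-0.1091,  0.994 , -0.0045,  0.037 ],
       [ 0.8185,  0.0873, -0.5679, -0.4511],
       [-0.5641, -0.0656, -0.8231,  1.9415],
       [ 0.    ,  0.    ,  0.    ,  1.    ]])}
top {'K': array([[396.4791,   0.    , 252.9407],
       [  0.    , 396.4791, 186.507 ],
       [  0.    ,   0.    ,   1.    ]]), 'k1': 0.027407229221672297, 'extrinsics': array([[-0.0272, -0.9996, -0.0051,  0.0279],
       [-0.9934,  0.0276, -0.1115,  0.5769],
       [ 0.1116,  0.0021, -0.9937,  1.1882],
       [ 0.    ,  0.    ,  0.    ,  1.    ]])}
wrist {'K': array([[282.2572,   0.    , 258.9485],
       [  0.    , 282.2572, 190.2535],
       [  0.    ,   0.    ,   1.    ]]), 'k1': -0.04245433066086211, 'hand_eye': array([[-0.0023, -0.9657, -0.2596,  0.0646],
       [ 1.    , -0.0021, -0.0011,  0.0003],
       [ 0.0005, -0.2596,  0.9657, -0.1238],
       [ 0.    ,  0.    ,  0.    ,  1.    ]])}
```

View pics/top.png

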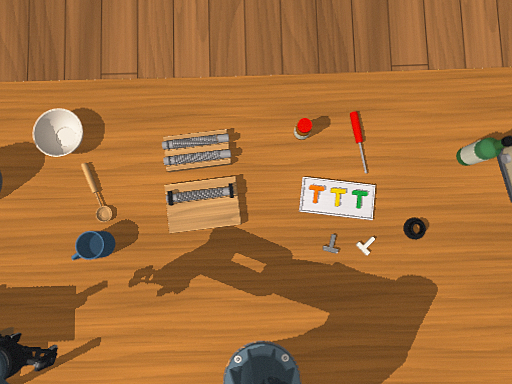

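View pics/scene.png

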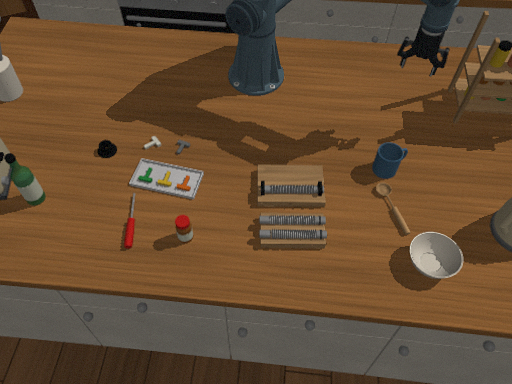

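The top view shows the orange leaf at (316,192), yellow at (339,196) and green at (360,199) in the white tray. The look-alikes are grey at (331,243) and white at (366,245), outside the tray, so they aren't meant. The cradle is at (203,205), with the rack behind it at (197,150).

```bash
cat > h.py <<'E'
from bench import sensors, vision, ctrl
import cv2,numpy as np
from scipy.spatial.transform import Rotation as R
np.set_printoptions(precision=4,suppress=True)
def Rq(q): return R.from_quat([q[1],q[2],q[3],q[0]]).as_matrix()
def cam(name,obs=None):
    m=vision.camera_model(name)
    if name=="wrist":
        T=np.eye(4);T[:3,:3]=Rq(obs["eef_rot"]);T[:3,3]=obs["eef_pos"]
        W=T@m["hand_eye"]
    else: W=np.linalg.inv(m["extrinsics"])
    return m["K"],m["k1"],W
def ray(c,uv):
    K,k1,W=c; uv=np.atleast_2d(np.float64(uv))
    d=(uv-[K[0,2],K[1,2]])/[K[0,0],K[1,1]]
    s=d.copy()
    for _ in range(10): s=d/(1+k1*(s**2).sum(1,keepdims=True))
    return W[:3,3],np.c_[s,np.ones(len(s))]@W[:3,:3].T
def onz(c,uv,z):
    o,d=ray(c,uv); return o+d*((z-o[2])/d[:,2])[:,None]
def proj(c,P):
    K,k1,W=c; p=(np.atleast_2d(P)-W[:3,3])@W[:3,:3]; s=p[:,:2]/p[:,2:]
    s=s*(1+k1*(s**2).sum(1,keepdims=True)); return s*[K[0,0],K[1,1]]+[K[0,2],K[1,2]]
HUE={"orange":(6,17),"yellow":(20,33),"green":(40,85)}
def leaves(img,c,roi,z,colors=HUE):
    hsv=cv2.cvtColor(img,cv2.COLOR_BGR2HSV);x0,y0,x1,y1=roi;out={}
    for n in colors:
        lo,hi=HUE[n];m=np.zeros(img.shape[:2],np.uint8)
        m[y0:y1,x0:x1]=cv2.inRange(hsv,(lo,110,80),(hi,255,255))[y0:y1,x0:x1]
        k,l,s,_=cv2.connectedComponentsWithStats(m)
        if k<2: continue
        i=1+np.argmax(s[1:,4]);ys,xs=np.where(l==i)
        out[n]=onz(c,np.c_[xs,ys],z)[:,:2]
    return out
E
python3 - <<'E'
from h import *
for name,roi in(("top",(302,178,375,218)),("scene",(135,160,203,196))):
    img=cv2.imread(f"pics/{name}.png");c=cam(name)
    for n,p in leaves(img,c,roi,.016).items():
        (ctr,sz,a)=cv2.minAreaRect(p.astype(np.float32)*1000)
        print(name,n,len(p),p.mean(0),np.array(ctr)/1000,sz,a)
c=cam("top")
print("tray",onz(c,[[303,177],[377,182],[372,220],[300,213]],.014))
print("cradle",onz(c,[[165,183],[239,176],[243,223],[170,233]],.03))
print("clips",onz(c,[[171,198],[232,190]],.054))
c=cam("scene")
print("cradle s",onz(c,[[257,166],[324,166],[325,199],[258,201]],.03))
print("tray s",onz(c,[[143,159],[204,177],[193,198],[129,180]],.014))
img=cv2.imread("pics/top.png");cv2.imwrite("pics/crop1.png",cv2.resize(img[165:260,155:385],None,fx=3.4,fy=3.4,interpolation=cv2.INTER_CUBIC))
E
```

```text
top orange 194 [ 0.5914 -0.3084] [ 0.5883 -0.2862] (158.3331298828125, 18.8204402923584) 88.38311004638672
top yellow 127 [ 0.5486 -0.25  ] [ 0.5408 -0.2514] (43.59043884277344, 52.95096206665039) 88.41254425048828
top green 118 [ 0.5397 -0.3161] [ 0.5369 -0.3099] (42.3466911315918, 57.68887710571289) 60.629737854003906
scene orange 273 [ 0.478  -0.1954] [ 0.4692 -0.2172] (173.3842315673828, 41.30276870727539) 82.2745590209961
scene yellow 97 [ 0.5559 -0.2509] [ 0.5495 -0.2556] (59.406681060791016, 39.84251403808594) 12.145975112915039
scene green 73 [ 0.5451 -0.3173] [ 0.5402 -0.3224] (51.43174362182617, 40.009185791015625) 12.591447830200195
tray [[ 0.6051 -0.1454  0.014 ]
 [ 0.5829 -0.3747  0.014 ]
 [ 0.4654 -0.352   0.014 ]
 [ 0.4929 -0.1314  0.014 ]]
cradle [[0.5961 0.2831 0.03  ]
 [0.6116 0.0543 0.03  ]
 [0.4665 0.0454 0.03  ]
 [0.4424 0.2682 0.03  ]]
clips [[0.547  0.2598 0.054 ]
 [0.5661 0.0755 0.054 ]]
cradle s [[0.4751 0.0515 0.03  ]
 [0.4513 0.2769 0.03  ]
 [0.585  0.2826 0.03  ]
 [0.6157 0.0684 0.03  ]]
tray s [[ 0.4747 -0.345   0.014 ]
 [ 0.5283 -0.123   0.014 ]
 [ 0.6162 -0.1454  0.014 ]
 [ 0.5674 -0.3711  0.014 ]]
```

View pics/crop1.png

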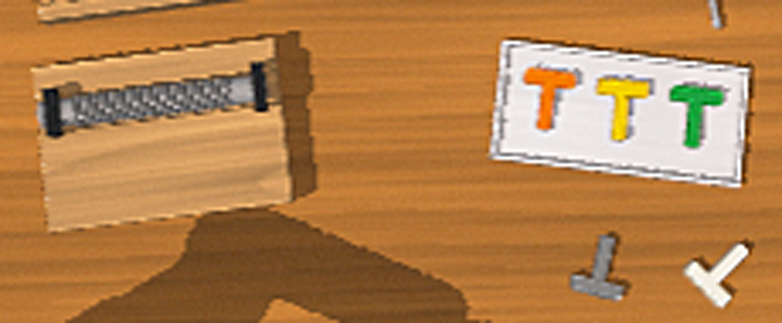

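The crop confirms that the three coloured leaves in the tray are the ones meant. The grey leaf at (600,268) and the white one at (718,275) lie outside the tray and are decoys. Next I look at the cradled thread with the wrist camera.

carry_out:
  deltas: "-425 -248 0 0 0 -0.43 0.6;-425 -248 0 0 0 -0.43 0.6;-425 -248 0 0 0 -0.43 0.6;-425 -248 0 0 0 -0.43 0.6;-425 -248 0 0 0 -0.43 0.6;-425 -248 0 0 0 -0.43 0.6;-425 -248 0 0 0 -0.43 0.6;-425 -248 40 0 0 -0.43 0.6;-425 -248 90 0 0 -0.43 0.6;-425 -248 125 0 0 -0.43 0.6;-425 -248 125 0 0 -0.43 0.6;-425 -248 125 0 0 -0.43 0.6"

```text
time_s: 1.6
eef_pos: [0.5108, 0.166, 0.1263]
eef_rot: [0.001, -0.044, 0.999, 0.0]
wrist_force: [0.5, 0.3, 1.2]
opening: 0.399
grasp_force: 0.0
```

```bash
python3 - <<'E'
from h import *
import json
o=sensors.get_obs();print(o["time_s"],o["eef_pos"],o["eef_rot"],o["wrist_force"])
a=vision.camera("wrist");cv2.imwrite("pics/w1.png",a)
json.dump({k:list(map(float,o[k])) for k in("eef_pos","eef_rot")},open("pics/w1.json","w"))
E
```

```text
1.6 [0.5108 0.166  0.1263] [ 0.0008 -0.0443  0.999   0.0001] [0.5178 0.2834 1.2238]
```

View pics/w1.png

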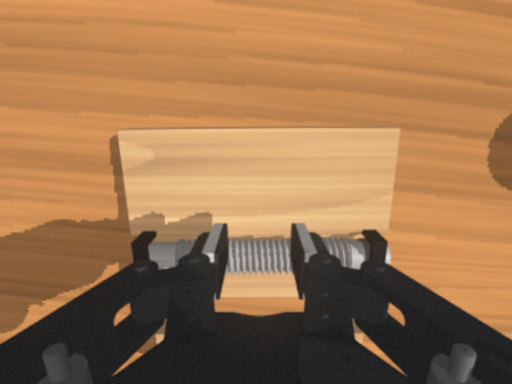

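The wrist view shows the land edge along the top (row 128) and the thread at row 255, partly hidden by the fingers. I'll shift forward so the thread clears them.

carry_out:
  deltas: "-40 0 0 0 0 0 0.6;-75 0 10 0 0 0 0.6;-75 0 15 0 0 0 0.6;-75 0 15 0 0 0 0.6"

```text
time_s: 2.15
eef_pos: [0.5843, 0.1726, 0.1106]
eef_rot: [0.0, -0.044, 0.999, 0.0]
wrist_force: [-0.8, 0.1, 0.5]
opening: 0.399
grasp_force: 0.0
```

```bash
python3 - <<'E'
from h import *
import json
o=sensors.get_obs();print(o["time_s"],o["eef_pos"],o["eef_rot"],o["wrist_force"])
a=vision.camera("wrist");cv2.imwrite("pics/w2.png",a)
json.dump({k:list(map(float,o[k])) for k in("eef_pos","eef_rot")},open("pics/w2.json","w"))
cv2.imwrite("pics/w2c.png",cv2.resize(a[0:300,56:456],None,fx=2,fy=2,interpolation=cv2.INTER_CUBIC))
E
```

```text
2.15 [0.5843 0.1726 0.1106] [ 0.     -0.0444  0.999   0.    ] [-0.8438  0.0931  0.486 ]
```

View pics/w2c.png

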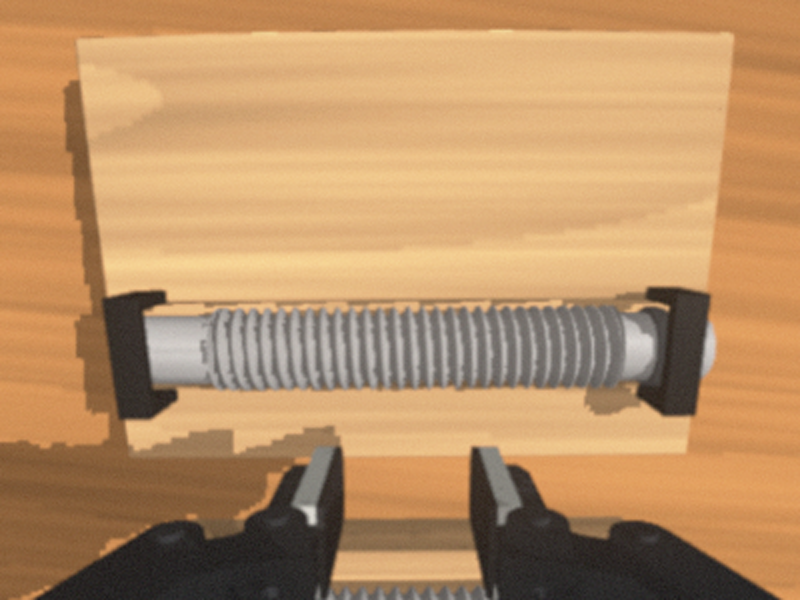

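The enlarged view shows the thread running from about (210,350) to (625,350) in crop pixels. The board corners are near (78,40), (733,33), (687,452) and (130,456). I'll measure the cradle pose and pitch from these.

```bash
python3 - <<'E'
from h import *
import json
o=json.load(open("pics/w2.json"));c=cam("wrist",o)
img=cv2.imread("pics/w2.png");g=cv2.cvtColor(img,cv2.COLOR_BGR2GRAY).astype(np.float32)
P=onz(c,np.array([[78,40],[733,33],[687,452],[130,456]])/2+[56,0],.03)[:,:2]
A,B,C,D=P  # near -y, near +y, far +y, far -y
print(P,"sizes",np.linalg.norm(B-A),np.linalg.norm(C-D),np.linalg.norm(D-A),np.linalg.norm(C-B))
ctr=P.mean(0);yd=(B-A)+(C-D);yaw=np.arctan2(-yd[0],yd[1]);print("ctr",ctr,"yaw",yaw)
# tool yaw
print("toolyaw",np.arctan2(-Rq(o["eef_rot"])[0,1],Rq(o["eef_rot"])[1,1]))
ex=np.array([np.cos(yaw),np.sin(yaw)]);ey=np.array([-ex[1],ex[0]])
ys=np.arange(-.075,.075,.0002)
for xo,z in((.030,.051),(.025,.0495),(.034,.0505),(.0165,.036)):
    W=np.c_[ctr+xo*ex+ys[:,None]*ey,np.full(len(ys),z)]
    uv=proj(c,W).astype(np.float32)
    s=cv2.remap(g,uv[None,:,0],uv[None,:,1],cv2.INTER_CUBIC)[0]
    best=[]
    m=(ys>-.045)&(ys<.045)
    t=s[m];yy=ys[m];t=t-np.polyval(np.polyfit(yy,t,3),yy);w=np.hanning(len(t))
    ps=np.arange(.004,.0085,.00005);F=[abs((t*w*np.exp(-2j*np.pi*yy/p)).sum())/w.sum() for p in ps]
    k=np.argsort(F)[-1];print(xo,z,"pitch",ps[k],F[k],{p:round(float(np.interp(p,ps,F)),2) for p in(.005,.006,.007)})
    p=ps[k];ph=(t*w*np.exp(-2j*np.pi*yy/p)).sum();print("  bright max at y=",np.angle(ph)/(2*np.pi)*p*1000 if False else -(-np.angle(ph))/(2*np.pi)*p*1000*-1)
E
```

```text
[[0.4675 0.0529]
 [0.4467 0.2689]
 [0.594  0.2838]
 [0.6147 0.0659]] sizes 0.2169961383240584 0.21893404889927467 0.14773589043341645 0.14809751833329987
ctr [0.5307 0.1679] yaw 0.09520073760139278
toolyaw 0.08876104320659144
0.03 0.051 pitch 0.004949999999999994 19.365750780705167 {0.005: 18.82, 0.006: 0.21, 0.007: 1.41}
  bright max at y= 2.285377995797904
0.025 0.0495 pitch 0.004949999999999994 18.672410946625384 {0.005: 18.31, 0.006: 0.11, 0.007: 0.15}
  bright max at y= 2.005677349578079
0.034 0.0505 pitch 0.004949999999999994 17.403080049101277 {0.005: 17.13, 0.006: 1.32, 0.007: 1.75}
  bright max at y= 2.3363243110617553
0.0165 0.036 pitch 0.004999999999999994 10.144625764740875 {0.005: 10.14, 0.006: 3.26, 0.007: 1.02}
  bright max at y= 1.8870261410840956
```

The cradled thread pitch measures 5.0 mm. Now I look at the leaf combs.

carry_out:
  deltas: "17 -60 -20 0 0 0.185 0.6;17 -420 -20 0 0 0.185 0.6;17 -420 -20 0 0 0.185 0.6;17 -420 -20 0 0 0.185 0.6;17 -420 -20 0 0 0.185 0.6;17 -420 0 0 0 0.185 0.6;17 -420 0 0 0 0.185 0.6;17 -420 0 0 0 0.185 0.6;17 -420 0 0 0 0.185 0.6"

```text
time_s: 3.32
eef_pos: [0.6044, -0.2469, 0.1105]
eef_rot: [-0.0, 0.049, 0.999, 0.0]
wrist_force: [-0.1, -0.3, 0.2]
opening: 0.397
grasp_force: 0.0
```

```bash
python3 - <<'E'
from h import *
import json
o=sensors.get_obs();print(o["time_s"],o["eef_pos"],o["eef_rot"],o["wrist_force"])
a=vision.camera("wrist");cv2.imwrite("pics/w3.png",a)
json.dump({k:list(map(float,o[k])) for k in("eef_pos","eef_rot")},open("pics/w3.json","w"))
cv2.imwrite("pics/w3c.png",cv2.resize(a[0:300,56:456],None,fx=2,fy=2,interpolation=cv2.INTER_CUBIC))
E
```

```text
3.325 [ 0.6044 -0.2469  0.1105] [-0.      0.0485  0.9988  0.0002] [-0.127  -0.3169  0.1919]
```

View pics/w3c.png

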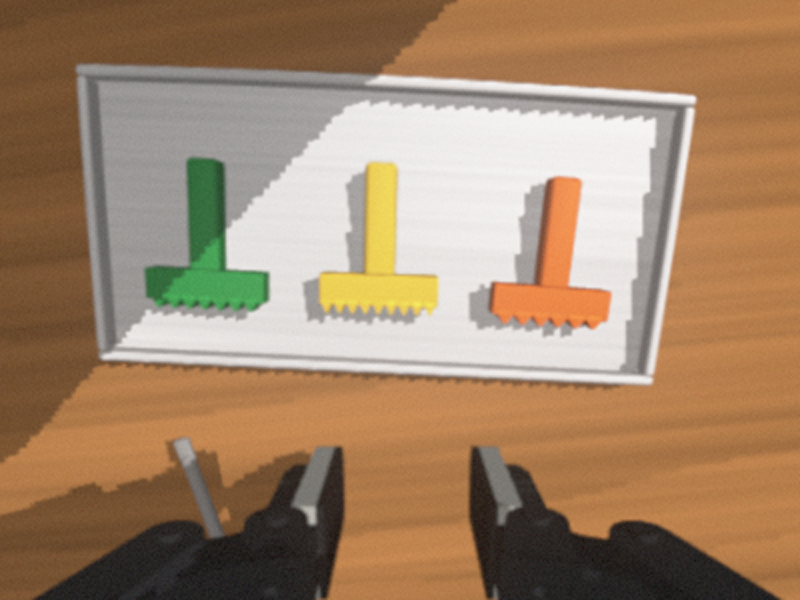

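The crop shows the green comb at (207,290), yellow at (378,295) and orange at (550,305), all in the tray. Yellow looks to have the finest teeth. I'll measure pitches and poses.

```bash
cat >> h.py <<'E'
def leafpose(img,c,name,roi,zf):
    """handle axis + tips -> origin, yaw, comb profile; zf = height of leaf underside"""
    hsv=cv2.cvtColor(img,cv2.COLOR_BGR2HSV);lo,hi=HUE[name];x0,y0,x1,y1=roi
    m=np.zeros(img.shape[:2],np.uint8);m[y0:y1,x0:x1]=cv2.inRange(hsv,(lo,120,50),(hi,255,255))[y0:y1,x0:x1]
    k,l,s,_=cv2.connectedComponentsWithStats(m);i=1+np.argmax(s[1:,4]);m=(l==i)
    x,y,w,h,_=s[i]
    nad=proj(c,c[2][:3,3]+[[0,0,-.2]])[0]
    E=[]
    wid=m.sum(1);rows=[r for r in range(y,y+h) if 0<wid[r]<.5*w][3:-3]
    rows=[r for r in rows if r<y+.62*h]
    for r in rows:
        xs=np.where(m[r])[0];L,Rr=xs[0]-.5,xs[-1]+.5
        zl,zr=(zf+.012,zf) if (L+Rr)/2<nad[0] else (zf,zf+.012)
        a=onz(c,[L,r],zf+.012 if L<nad[0] else zf)[0];b=onz(c,[Rr,r],zf if Rr<nad[0] else zf+.012)[0]
        E.append(np.r_[a[:2],b[:2]])
    E=np.array(E);mid=(E[:,:2]+E[:,2:])/2
    p=np.polyfit(mid[:,0],mid[:,1],1);yaw=np.arctan(p[0])
    wd=np.median(np.abs(E[:,1]-E[:,3]))*np.cos(yaw)
    ex=np.array([np.cos(yaw),np.sin(yaw)]);ey=np.array([-ex[1],ex[0]])
    cols=np.arange(x,x+w);bot=np.array([np.where(m[:,q])[0].max()+.5 for q in cols])
    B=onz(c,np.c_[cols,bot],zf+.012)[:,:2]
    m0=mid.mean(0);u=(B-m0)@ex;v=(B-m0)@ey
    tip=np.percentile(u,92);org=m0+ex*(tip-.0332)
    return org,yaw,wd,u-tip,v
def leafpitch(u,v):
    k=np.abs(v)<.0215;u=u[k];v=v[k];u=u-np.polyval(np.polyfit(v,u,1),v)
    F={p:round(float(abs((u*np.hanning(len(u))*np.exp(-2j*np.pi*v/p)).sum())*1e4),1) for p in(.005,.006,.007)}
    return F,v
E
python3 - <<'E'
from h import *
import json
o=json.load(open("pics/w3.json"));c=cam("wrist",o);img=cv2.imread("pics/w3.png")
for n in HUE:
    org,yaw,wd,u,v=leafpose(img,c,n,(95,60,395,175),.004)
    print(n,org,"yaw",yaw,"handle w",wd,leafpitch(u,v)[0],"head span",v.min(),v.max())
T=onz(c,np.array([[78,66],[694,98],[652,383],[100,358]])/2+[56,0],.014)[:,:2]
d=(T[1]-T[0])+(T[2]-T[3])
print("tray",T.mean(0),"yaw",np.arctan2(-d[0],d[1]),np.linalg.norm(T[1]-T[0]),np.linalg.norm(T[2]-T[1]))
E
```

```text
orange [ 0.5487 -0.1831] yaw -0.1618933688028763 handle w 0.009293721521247696 {0.005: 11.0, 0.006: 82.1, 0.007: 151.3} head span -0.023779186264668194 0.021989694229580338
yellow [ 0.5371 -0.2504] yaw -0.13142411306253057 handle w 0.010764017081002287 {0.005: 191.2, 0.006: 35.8, 0.007: 16.5} head span -0.022213171554159587 0.022343097405085267
green [ 0.528  -0.3172] yaw -0.12194785649636915 handle w 0.006636445747931722 {0.005: 41.8, 0.006: 116.5, 0.007: 60.2} head span -0.022106992171815925 0.02325581242089771
tray [ 0.5403 -0.2499] yaw -0.14765286286748655 0.2232118452087597 0.10743970785684287
```

Yellow is the 5 mm leaf (green 6, orange 7), so yellow should match. I'll grip it.

carry_out:
  deltas: "35 -5 0 0 0 0.041 0.6;70 -10 10 0 0 0.041 0.6;70 -10 45 0 0 0.041 0.6;70 -10 75 0 0 0.041 0.6;70 -10 84 0 0 0.041 0.6;70 -10 84 0 0 0.041 0.6;70 -10 84 0 0 0.041 0.6"

```text
time_s: 4.25
eef_pos: [0.5352, -0.251, 0.0275]
eef_rot: [0.001, 0.068, 0.998, -0.001]
wrist_force: [0.4, -0.1, -0.2]
opening: 0.404
grasp_force: 0.0
```

```bash
python3 - <<'E'
from h import *
o=sensors.get_obs();print(o["time_s"],o["eef_pos"],o["eef_rot"],o["wrist_force"])
a=vision.camera("wrist");cv2.imwrite("pics/w4.png",a)
E
```

```text
4.25 [ 0.5352 -0.251   0.0275] [ 0.001   0.0685  0.9977 -0.0006] [ 0.3975 -0.1124 -0.1682]
```

View pics/w4.png

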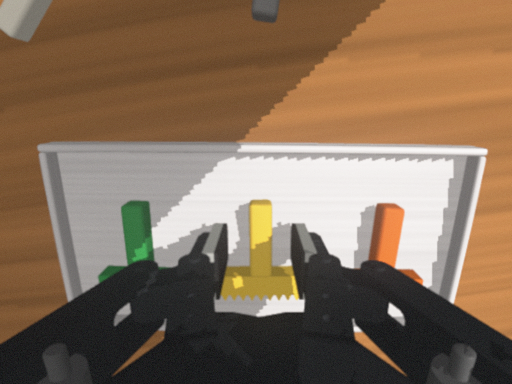

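The handle (column 261) is centred between the pads, so I close and lift.

carry_out:
  deltas: "0 0 0 0 0 0 1;0 0 0 0 0 0 1;0 0 0 0 0 0 1;0 0 0 0 0 0 1;0 0 -15 0 0 0 1;0 0 -60 0 0 0 1;0 0 -90 0 0 0 1;0 0 -90 0 0 0 1;0 0 -90 0 0 0 1"

```text
time_s: 5.42
eef_pos: [0.5337, -0.2505, 0.1157]
eef_rot: [-0.0, 0.069, 0.998, 0.0]
wrist_force: [-0.3, 0.2, -0.2]
opening: 0.117
grasp_force: 59.2
```

```bash
python3 - <<'E'
from h import *
import json
o=sensors.get_obs();print(o["time_s"],o["eef_pos"],o["eef_rot"],o["wrist_force"],o["opening"],o["grasp_force"])
a=vision.camera("wrist");cv2.imwrite("pics/w5.png",a)
json.dump({k:list(map(float,o[k])) for k in("eef_pos","eef_rot")},open("pics/w5.json","w"))
hsv=cv2.cvtColor(a,cv2.COLOR_BGR2HSV);m=cv2.inRange(hsv,(20,110,60),(33,255,255))
k,l,s,c=cv2.connectedComponentsWithStats(m);print(s[1:][s[1:,4]>50])
Rm=Rq(o["eef_rot"]);print("toolyaw",np.arctan2(-Rm[0,1],Rm[1,1]))
cv2.imwrite("pics/w5c.png",cv2.resize(a[150:320,150:370],None,fx=3,fy=3))
E
```

```text
5.425 [ 0.5337 -0.2505  0.1157] [-0.0003  0.0689  0.9976  0.0002] [-0.3359  0.1933 -0.2088] 0.117150811650449 59.18385207653046
[[ 247  201   25  100 2088]]
toolyaw -0.13786955432436235
```

View pics/w5c.png

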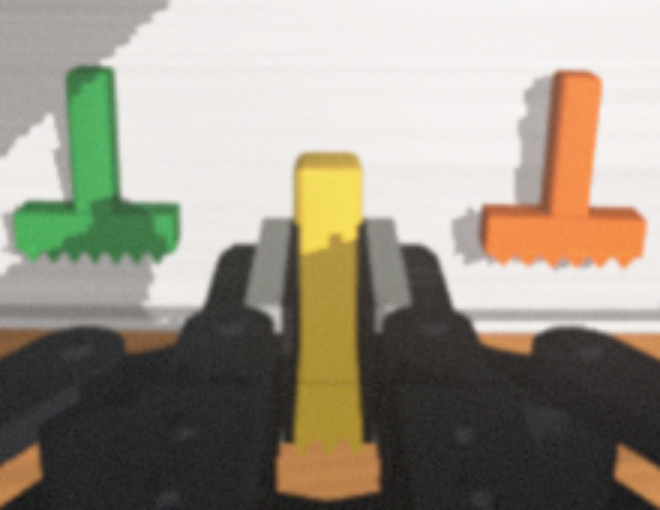

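The yellow leaf is held firmly (59 N). The crop shows its handle end at about (328,155) and teeth at about (328,450), with green and orange undisturbed. I'll work out the leaf's offset in the tool and the move to the cradle.

```bash
python3 - <<'E'
from h import *
import json
o=json.load(open("pics/w5.json"));c=cam("wrist",o);p=np.array(o["eef_pos"]);Rm=Rq(o["eef_rot"])
img=cv2.imread("pics/w5.png")
bz=p[2]-.0225
for u,r,z in((259,200.7,bz),(259,204.5,bz+.012),(259,300.5,bz+.012)):
    print(r,"tool coords",(onz(c,[u,r],z)[0]-p)@Rm)
ctr=np.array([.5307,.1679]);yaw=.095
ex=np.array([np.cos(yaw),np.sin(yaw)]);ey=np.array([-ex[1],ex[0]])
for xo in(-.028,):
    for lx in (-.002,):
        t=ctr+(xo+lx)*ex; d=np.r_[t,.075]-p; print("target",t,"tool shift",d@Rm)
print("tool",Rm)
E
```

```text
200.7 tool coords [ 0.0194 -0.      0.0225]
204.5 tool coords [ 0.0211 -0.      0.0105]
300.5 tool coords [-0.0348 -0.0002  0.0105]
target [0.5008 0.1651] tool shift [0.0897 0.4071 0.0409]
tool [[-0.9905  0.1374 -0.0005]
 [ 0.1374  0.9905  0.0004]
 [ 0.0006  0.0003 -1.    ]]
```

carry_out:
  deltas: "90 407 0 0 0 -0.233 1;90 407 0 0 0 -0.233 1;90 407 0 0 0 -0.233 1;90 407 0 0 0 -0.233 1;90 407 0 0 0 -0.233 1;90 407 0 0 0 -0.233 1;90 407 0 0 0 -0.233 1;90 407 0 0 0 -0.233 1;90 407 20 0 0 -0.233 1;90 407 41 0 0 -0.233 1;90 407 41 0 0 -0.233 1;90 407 41 0 0 -0.233 1"

```text
time_s: 6.98
eef_pos: [0.5011, 0.164, 0.0751]
eef_rot: [-0.0, -0.047, 0.999, -0.0]
wrist_force: [-0.5, 0.6, 0.2]
opening: 0.111
grasp_force: 59.2
```

```bash
python3 - <<'E'
from h import *
import json
o=sensors.get_obs();print(o["time_s"],o["eef_pos"],o["eef_rot"],o["wrist_force"],o["torque"],o["opening"],o["grasp_force"])
Rm=Rq(o["eef_rot"]);print("toolyaw",np.arctan2(-Rm[0,1],Rm[1,1]))
a=vision.camera("wrist");cv2.imwrite("pics/w6.png",a)
json.dump({k:list(map(float,o[k])) for k in("eef_pos","eef_rot")},open("pics/w6.json","w"))
cv2.imwrite("pics/w6c.png",cv2.resize(a[90:340,90:430],None,fx=2.3,fy=2.3,interpolation=cv2.INTER_CUBIC))
E
```

```text
6.975 [0.5011 0.164  0.0751] [-0.0002 -0.0472  0.9989 -0.0001] [-0.5081  0.6243  0.1683] [-0.0209  0.0383 -0.0747] 0.11148317922666699 59.20669376850128
toolyaw 0.09434879216916746
```

View pics/w6c.png

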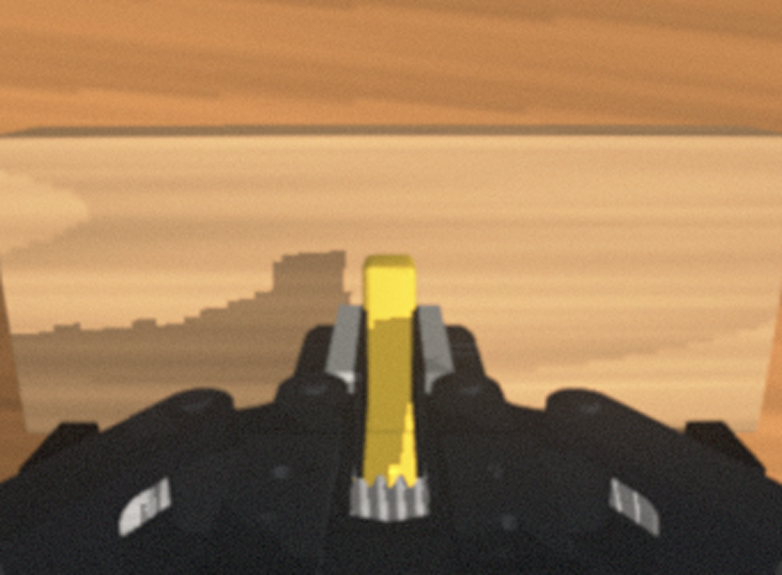

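The leaf hangs square over the land, its teeth at about (390,478) just short of the thread. I lower it slowly.

carry_out:
  deltas: "0 0 15 0 0 0 1;0 0 20 0 0 0 1;0 0 21.5 0 0 0 1;0 0 21.5 0 0 0 1;0 0 21.5 0 0 0 1"

```text
time_s: 7.65
eef_pos: [0.5011, 0.1648, 0.0536]
eef_rot: [0.0, -0.048, 0.999, 0.0]
wrist_force: [-0.2, -0.7, -0.4]
opening: 0.113
grasp_force: 59.2
```

carry_out:
  deltas: "0 0 0.5 0 0 0 1;0 0 0.5 0 0 0 1"

```text
time_s: 7.9
eef_pos: [0.5011, 0.1648, 0.0531]
eef_rot: [0.0, -0.048, 0.999, 0.0]
wrist_force: [0.3, -0.2, 0.1]
opening: 0.116
grasp_force: 59.4
```

carry_out:
  deltas: "0 0 0.5 0 0 0 1;0 0 0.5 0 0 0 1"

```text
time_s: 8.15
eef_pos: [0.5011, 0.1648, 0.0531]
eef_rot: [0.0, -0.048, 0.999, -0.0]
wrist_force: [-1.6, -1.0, 6.1]
opening: 0.116
grasp_force: 60.0
```

carry_out:
  deltas: "0 0 0.5 0 0 0 1;0 0 0.5 0 0 0 1"

```text
time_s: 8.4
eef_pos: [0.5011, 0.1648, 0.0531]
eef_rot: [0.0, -0.048, 0.999, -0.0]
wrist_force: [-4.3, -1.2, 11.0]
opening: 0.115
grasp_force: 60.6
```

carry_out:
  deltas: "0 0 0.5 0 0 0 1;0 0 0.5 0 0 0 1"

```text
time_s: 8.65
eef_pos: [0.5011, 0.1648, 0.053]
eef_rot: [0.0, -0.048, 0.999, -0.0]
wrist_force: [-7.1, -1.1, 15.9]
opening: 0.119
grasp_force: 61.2
```

Touchdown came at z = 0.0531, with a stiffness of about 10 N/mm. I back off to bare contact and approach the thread.

carry_out:
  deltas: "0 0 -1.6 0 0 0 1;-2 0 -1.6 0 0 0 1;-4 0 -1.6 0 0 0 1;-6 0 -1.6 0 0 0 1;-6 0 -1.6 0 0 0 1"

```text
time_s: 9.28
eef_pos: [0.5073, 0.1653, 0.0531]
eef_rot: [0.0, -0.048, 0.999, 0.0]
wrist_force: [-1.1, 0.0, 3.0]
opening: 0.114
grasp_force: 59.6
```

carry_out:
  deltas: "-0.5 0 0 0 0 0 1;-0.5 0 0 0 0 0 1"

```text
time_s: 9.52
eef_pos: [0.5073, 0.1653, 0.0531]
eef_rot: [-0.0, -0.048, 0.999, -0.0]
wrist_force: [-1.8, -0.4, 3.6]
opening: 0.117
grasp_force: 59.8
```

carry_out:
  deltas: "-0.5 0 0 0 0 0 1;-0.5 0 0 0 0 0 1"

```text
time_s: 9.78
eef_pos: [0.5077, 0.1654, 0.0531]
eef_rot: [-0.0, -0.048, 0.999, -0.0]
wrist_force: [-3.0, -0.4, 4.8]
opening: 0.115
grasp_force: 59.9
```

carry_out:
  deltas: "-0.5 0 0 0 0 0 1;-0.5 0 0 0 0 0 1"

```text
time_s: 10.02
eef_pos: [0.5083, 0.1655, 0.0531]
eef_rot: [-0.0, -0.048, 0.999, -0.0]
wrist_force: [-2.4, -0.8, 4.7]
opening: 0.114
grasp_force: 59.9
```

carry_out:
  deltas: "0 0 -0.6 0 0 0 1;0 0 -0.6 0 0 0 1"

```text
time_s: 10.28
eef_pos: [0.5084, 0.1654, 0.0534]
eef_rot: [0.0, -0.048, 0.999, 0.0]
wrist_force: [0.2, 0.3, -0.9]
opening: 0.117
grasp_force: 59.2
```

carry_out:
  deltas: "-0.5 0 0 0 0 0 1;-0.5 0 0 0 0 0 1"

```text
time_s: 10.52
eef_pos: [0.5089, 0.1654, 0.0536]
eef_rot: [0.0, -0.048, 0.999, -0.0]
wrist_force: [-0.0, 0.6, -0.7]
opening: 0.121
grasp_force: 59.2
```

carry_out:
  deltas: "-0.5 0 0 0 0 0 1;-0.5 0 0 0 0 0 1"

```text
time_s: 10.78
eef_pos: [0.5094, 0.1655, 0.0537]
eef_rot: [0.0, -0.048, 0.999, -0.0]
wrist_force: [-0.5, 0.1, -1.0]
opening: 0.115
grasp_force: 59.2
```

carry_out:
  deltas: "-0.5 0 0 0 0 0 1;-0.5 0 0 0 0 0 1"

```text
time_s: 11.02
eef_pos: [0.5099, 0.1656, 0.0537]
eef_rot: [0.0, -0.048, 0.999, 0.0]
wrist_force: [0.3, 0.1, 0.1]
opening: 0.118
grasp_force: 59.2
```

carry_out:
  deltas: "-0.5 0 0 0 0 0 1;-0.5 0 0 0 0 0 1"

```text
time_s: 11.28
eef_pos: [0.5102, 0.1655, 0.0536]
eef_rot: [-0.0, -0.048, 0.999, -0.0]
wrist_force: [-0.2, -0.1, -0.7]
opening: 0.115
grasp_force: 59.2
```

carry_out:
  deltas: "-0.5 0 0 0 0 0 1;-0.5 0 0 0 0 0 1"

```text
time_s: 11.52
eef_pos: [0.5105, 0.1655, 0.0535]
eef_rot: [-0.0, -0.048, 0.999, -0.0]
wrist_force: [-1.0, -2.4, 0.3]
opening: 0.119
grasp_force: 59.2
```

carry_out:
  deltas: "-0.4 0 0 0 0 0 1;-0.4 0 0 0 0 0 1"

```text
time_s: 11.78
eef_pos: [0.5108, 0.1654, 0.0535]
eef_rot: [-0.001, -0.048, 0.999, -0.0]
wrist_force: [-2.6, -3.9, 0.6]
opening: 0.113
grasp_force: 59.3
```

The teeth touch and the thread pushes the leaf toward -y, so I follow it that way.

carry_out:
  deltas: "0 -0.5 0 0 0 0 1;0 -0.5 0 0 0 0 1"

```text
time_s: 12.02
eef_pos: [0.5113, 0.1652, 0.0537]
eef_rot: [0.0, -0.048, 0.999, 0.0]
wrist_force: [-1.1, -2.1, 0.0]
opening: 0.117
grasp_force: 59.2
```

carry_out:
  deltas: "-0.3 -0.3 0 0 0 0 1;-0.3 -0.3 0 0 0 0 1"

```text
time_s: 12.28
eef_pos: [0.5118, 0.1649, 0.0537]
eef_rot: [0.0, -0.048, 0.999, 0.0]
wrist_force: [-1.5, -1.8, -1.1]
opening: 0.118
grasp_force: 59.2
```

carry_out:
  deltas: "-0.4 -0.3 0 0 0 0 1;-0.4 -0.3 0 0 0 0 1"

```text
time_s: 12.52
eef_pos: [0.5123, 0.1647, 0.0538]
eef_rot: [0.0, -0.048, 0.999, 0.0]
wrist_force: [-1.0, -0.5, 0.3]
opening: 0.118
grasp_force: 59.2
```

carry_out:
  deltas: "-0.5 -0.2 0 0 0 0 1;-0.5 -0.2 0 0 0 0 1"

```text
time_s: 12.78
eef_pos: [0.5128, 0.1645, 0.0538]
eef_rot: [0.0, -0.048, 0.999, 0.0]
wrist_force: [-0.9, -1.0, -0.7]
opening: 0.122
grasp_force: 59.2
```

carry_out:
  deltas: "-0.5 -0.2 0 0 0 0 1;-0.5 -0.2 0 0 0 0 1"

```text
time_s: 13.02
eef_pos: [0.5132, 0.1644, 0.0537]
eef_rot: [0.0, -0.048, 0.999, -0.0]
wrist_force: [-1.5, -2.3, -0.3]
opening: 0.117
grasp_force: 59.2
```

carry_out:
  deltas: "-0.4 0 0 0 0 0 1;-0.4 0 0 0 0 0 1"

```text
time_s: 13.28
eef_pos: [0.5133, 0.1643, 0.0536]
eef_rot: [-0.0, -0.048, 0.999, -0.0]
wrist_force: [-2.0, -2.5, 0.3]
opening: 0.115
grasp_force: 59.3
```

carry_out:
  deltas: "-0.1 -0.4 0 0 0 0 1;-0.1 -0.4 0 0 0 0 1"

```text
time_s: 13.52
eef_pos: [0.5134, 0.1642, 0.0536]
eef_rot: [-0.0, -0.048, 0.999, 0.0]
wrist_force: [-2.4, -0.3, -0.2]
opening: 0.116
grasp_force: 59.3
```

carry_out:
  deltas: "-0.4 0 0 0 0 0 1;-0.4 0 0 0 0 0 1"

```text
time_s: 13.78
eef_pos: [0.5135, 0.1642, 0.0535]
eef_rot: [-0.001, -0.048, 0.999, 0.0]
wrist_force: [-4.5, 0.1, 1.9]
opening: 0.118
grasp_force: 59.4
```

carry_out:
  deltas: "-0.4 0 0 0 0 0 1;-0.4 0 0 0 0 0 1"

```text
time_s: 14.02
eef_pos: [0.5135, 0.1642, 0.0534]
eef_rot: [-0.001, -0.048, 0.999, 0.0]
wrist_force: [-5.5, 0.5, 2.7]
opening: 0.117
grasp_force: 59.5
```

The leaf is seated: the lateral force is near zero and it stops about 3 mm deeper. Now the steady push of about 8 N.

carry_out:
  deltas: "-0.4 0 0 0 0 0 1;-0.6 0 0 0 0 0 1;-0.6 0 0 0 0 0 1"

```text
time_s: 14.4
eef_pos: [0.5136, 0.1642, 0.0533]
eef_rot: [-0.002, -0.048, 0.999, -0.0]
wrist_force: [-8.1, -0.5, 3.1]
opening: 0.112
grasp_force: 59.7
```

carry_out:
  deltas: "-0.2 0 0 0 0 0 1;-0.2 0 0 0 0 0 1;-0.2 0 0 0 0 0 1;-0.2 0 0 0 0 0 1;-0.2 0 0 0 0 0 1;-0.2 0 0 0 0 0 1"

```text
time_s: 15.15
eef_pos: [0.5136, 0.1642, 0.0533]
eef_rot: [-0.002, -0.048, 0.999, -0.0]
wrist_force: [-9.1, -0.7, 4.0]
opening: 0.117
grasp_force: 59.7
```

carry_out:
  deltas: "0.7 0 0 0 0 0 1;0.7 0 0 0 0 0 1;0.7 0 0 0 0 0 0.8;0.7 0 0 0 0 0 0.7;0.7 0 0 0 0 0 0.6;0.7 0 0 0 0 0 0.6;0.7 0 -10 0 0 0 0.6;0.7 0 -40 0 0 0 0.6;-40 0 -60 0 0 0 0.6;-70 0 -60 0 0 0 0.6;-70 0 -60 0 0 0 0.6;-70 0 -60 0 0 0 0.6"

```text
time_s: 16.65
eef_pos: [0.5839, 0.1708, 0.1134]
eef_rot: [-0.001, -0.048, 0.999, -0.0]
wrist_force: [-0.7, -0.8, 0.1]
opening: 0.398
grasp_force: 0.0
```

```bash
python3 - <<'E'
from h import *
import json
o=sensors.get_obs();print(o["time_s"],o["eef_pos"],o["eef_rot"],o["wrist_force"],o["opening"])
a=vision.camera("wrist");cv2.imwrite("pics/w7.png",a);b=vision.camera("top");cv2.imwrite("pics/top2.png",b)
json.dump({k:list(map(float,o[k])) for k in("eef_pos","eef_rot")},open("pics/w7.json","w"))
cv2.imwrite("pics/w7c.png",cv2.resize(a[0:300,56:456],None,fx=2,fy=2,interpolation=cv2.INTER_CUBIC))
c=cam("wrist",o)
org,yaw,wd,u,v=leafpose(a,c,"yellow",(95,0,415,200),.03)
ctr=np.array([.5307,.1679]);cy=.095
ex=np.array([np.cos(cy),np.sin(cy)]);ey=np.array([-ex[1],ex[0]])
print("origin in cradle",(org-ctr)@ex,(org-ctr)@ey,"yaw rel",yaw-cy,wd,"(should be -.015)")
for n,p in leaves(b,cam("top"),(306,182,372,214),.016).items(): print(n,len(p),p.mean(0))
E
```

```text
16.65 [0.5839 0.1708 0.1134] [-0.0008 -0.0476  0.9989 -0.    ] [-0.6889 -0.7656  0.0913] 0.3975348499508803
origin in cradle -0.015046850371082993 -0.0021173045360531927 yaw rel 0.006156616937897333 0.012005831264755101 (should be -.015)
orange 115 [ 0.56   -0.1828]
green 109 [ 0.5404 -0.3156]
```

View pics/w7c.png

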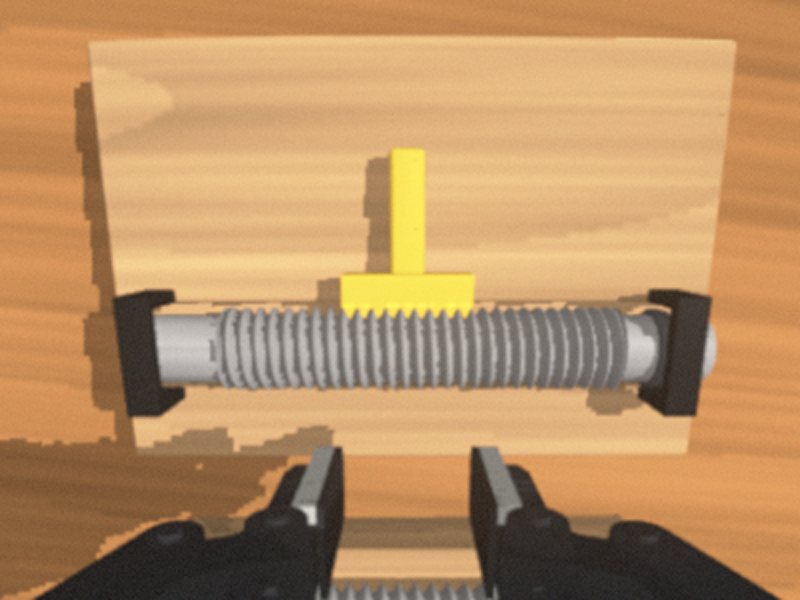

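The picture shows the yellow comb meshed along the thread (teeth at rows 308–318, columns 342–474), square and near the middle, and the gripper is clear. Its origin measures -15.0 mm in the cradle frame, which is fully home, and green and orange are unmoved in the tray. I'm handing in.

```bash
python3 -c "
from bench import ctrl;print(ctrl.hand_in())"
```

```text
the job is handed in; nothing more can be done
None
```

The spindle's thread pitch is 5 mm: the yellow leaf seated fully home under a steady push of about 9 N and is left meshed near mid-thread; green and orange read about 6 and 7 mm by camera, so I left them in the tray untried, and the job is handed in (no verdict shown).

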